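# Find the hanger hole with an S-hook and hang the tag

### The arm

A 7-joint arm with a two-finger parallel gripper is mounted at the origin on a cart in front of the work surface, level with it; the furniture and walls round the work are solid. World frame = base frame: x ahead of the robot, y to its left, z up, the work surface at z = 0. Lengths are in mm, angles in rad, forces in N, time in s.
With the tool pointing down it reaches from about 350 to 775 mm from the base axis. Payload 3.1 kg.
Tool frame: the origin (TCP) lies at the very end of the fingers, on their centre line; the grasp point (between the pads) lies 19 mm behind it; z points along the fingers, y is the line along which they close (so a half turn about z gives the same grasp; the last joint's range is limited). The gripper opens to 85 mm and grips with 20 to 120 N. Pads are 22 mm wide; open, the fingers measure 114 mm over their backs; the gripper's body (76 mm by 85 mm) begins 54 mm behind the grasp point. The pads swing forward as they close: fully open they stand 13 mm farther back than shut.
Start: joints at [1.282, 0.311, 0.014, 1.512, -0.004, 1.319, -0.027], TCP at [134.399, -533.343, 231.304] pointing down, gripper open.
Joint ranges: [-2.7, 2.7], [-0.3, 1.91], [-1.27, 1.3], [0.12, 2.57], [-1.44, 4.58], [0.2, 2.03], [-3.05, 3.05]. Speed limits (rad/s): [2.79, 2.79, 3.14, 3.14, 3.14, 3.14, 3.14].

### API

Orientations are given as a 3x3 rotation matrix whose columns are the frame's x, y, z axes.
In Python, from bench import manip gives the robot as it stands.
- The arm moves only by the tool step_arm, never from a script. Its argument "plan" is a list that holds one entry, the list of rows, each a list of 7 numbers: the shift along the tool's x, y, z in units of 25 mm (1.0 is 25 mm), then the turn, a rotation vector about the tool's x, y, z in units of 10 degrees (1.0 is 10 degrees), then the opening in per cent of the stroke, from 0 (shut) to 100 (fully open). In form: [[[x, y, z, ax, ay, az, fingers], ...]]. A call has 1 to 5 rows; each row is the pose to reach, as a shift and turn from the pose commanded when the call began, along the tool's axes at that moment; what a row does not reach only later rows make up. A row lasts 1/8 s, in which the tool goes at most 62.5 mm and 10.7 degrees, less where a joint would pass 70% of its speed; a pose out of reach is approached as far as the arm can. A call with a gripper value outside its range is refused whole. The fingers move at their own pace and stop on an object; "newtons" is the grip in N (left out, the last holds). Time passes only in rows, so rows that repeat a pose let the fingers close. It gives the time, the measured TCP pose, the force, the opening and the grip force at its end, in the units of the state.
- manip.state(): the state, without advancing time (a new reading comes with each control period).
- manip.grab_frame(name): name is "side" or "top"; returns (picture, depth): 384x512x3 uint8, red, green, blue; 384x512 float32, mm along the optical axis (not along the pixel's ray), 0 where there is no reading.
- manip.camera_model(name): a dict with "fx", "fy", "cx", "cy" (pixels), "k1" (the pictures are not rectified: a ray, as slopes to the right and down, at radius r is drawn at 1 + k1 r^2 times it, then the intrinsics apply), "R" (3x3) and "t" (3): a world point X has camera coordinates R X + t. Camera axes: x right, y down, z forward; pixel columns grow to the right and rows downward; lengths in mm; the calibration is good to about 2 mm. A picture is of the moment at which its call begins. camera_model takes no time and is no camera call.
- manip.finish_job(): hands the job in; it is judged then, once.
The state is a dict: "t": time; "qpos": joint angles; "dq": joint speeds; "joint_torque": joint torques, N m; "position": TCP position; "orientation": TCP orientation; "wrist_force": force on the tool from outside, world axes, zero at the start; "torque": the same for the moment, N m; "gripper_width": finger opening in mm; "finger_force": force on a finger pad.
Only numpy, scipy, OpenCV 4.12 (cv2) and the standard library are available. Lean on these libraries where they do the work, as an engineer would, in place of code of your own. Each camera call takes 0.05 s, during which the arm holds its last target. There are 200 camera calls.

### The job

Take the red-tabbed S-hook off the rail and pass its lower point through the hole in the hanger strap of the brass tag that stands in the wooden block; feel for the hole with light touches of a few newtons, for the strap may stand anywhere along its slide. Draw the tag up out of its slot on the hook and hang the hook back over the rail's bar, so that the tag hangs freely from it. Never touch the tag with the gripper or press the hook hard on the standing tag or the bar, and leave the grey tag, the glass, the wax block and the punch alone.

Things in the scene. Friction and masses are not known exactly. Their poses are not given: they have to be found in the camera images.
- s_hook: 5 mm wire S-hook, 60 g, in its x-z plane (z up, x away from the robot, square to the bar). Origin: centre of the upper crook (wire radius 13 mm) that hangs loosely on the bar, bar axis 5.5 mm above origin. Crook's free end at x -13, z -3 mm; wire straight down at x +13 to z -26, slants to the heel, then bend and point. To unhook: up 20 mm, off along +x 35 mm; to hang: the reverse
- hook_grip (a point): where to grip: in the red tab of the S-hook, at [0, 0, 36] mm of the hook. The tab is 8 mm thick along the hook's x (close the fingers along that axis), 20 mm wide along y, and spans heights 18 to 46 mm; the wire crook begins right below it
- hook_tip (a point): end of the S-hook's straight point (centre of its rounded end), at [21.6, 0, -43.9] mm of the hook. The point is 31 mm long and rises from the seat to here at 25 degrees, towards the hook's +x
- hook_seat (a point): bottom bend of the S-hook where a hung thing comes to rest, wire centre, at [-6.5, 0, -57] mm of the hook
- hook_heel (a point): wire centre at the heel of the lower bend, at [-17, 0, -50] mm of the hook
- brass_tag: brass-yellow flat tag, 40 wide (y) x 48 tall (z) x 6 mm thick (x), about 90 g, origin at the centre of its lower edge, x away from the robot. It stands upright, loosely (0.5 mm play), 20 mm deep in one of the block's slots, lower edge 12 mm above the bench. A steel hanger strap in its middle slides stiffly (6 N) up out of its top. Its hole: see rack
- grey_tag: grey-painted tag of the same make in the other slot, to be left alone; origin at the centre of its lower edge
- rack: fixed pale wooden block, 60 (x) x 140 (y) x 32 mm tall, origin under its centre, slots 7 mm wide (x), 42 mm long (y), 20 mm deep at y +35 and -35 mm. Each tag's strap ends in a flat head 22 x 22 x 4 mm at tag x = y = 0 with a round 10 mm through hole along x. The hole's centre lies 58 to 78 mm above the tag's lower edge, 10 mm below the head's top; no reading tells where
- rail: fixed hanging rail: wooden foot 70 x 240 x 14 mm, origin under its centre, two posts at y +105 and -105 mm, steel bar along its y
- rail_mid (a point): middle of the rail's bar, on its axis, 175 mm above the bench; the bar is 10 mm thick and 210 mm long along y, free between the posts
- gold_glass: small clear glass with rings, 44x44x39 mm, bystander, origin under its centre
- wax_block: yellow wax block, 32x46x21 mm, bystander, origin under its centre
- punch: upright grey steel punch, 16x16x68 mm, bystander, origin under its centre

How it is judged:
By the outcome, as a careful person would: the job done as asked, in the order asked, and still so for the second after the job is handed in, with the robot touching nothing.
It also fails if it takes over 72 s, if anything falls off the work surface, if the arm or the gripper's body presses on something with over 40 N, if the wrist force passes 120 N, or if a joint passes its speed limit or range.

## Working session

There is one attempt and no reset: what is moved stays moved. The work goes in short steps, Python scripts to look and compute and a tool call to move; the robot and the scene stay as the last step left them, time stands still between calls to the robot, and variables do not carry over. Pictures are saved under pics/ and viewed, at most 10 in all, crops included, and the job is handed in when it is done.

Besides the shell and the picture viewer there is one more tool, called by a JSON object that holds its "name" and its "arguments". step_arm: Moves the arm, as the interface text tells. Its arguments: {"type":"object","properties":{"plan":{"type":"array"},"newtons":{"type":"number"}},"required":["plan"]}

```bash
mkdir -p pics; cat > h.py <<'E'
from bench import manip
import numpy as np, cv2
def grab(n,f,crop=None,s=1):
    p,d=manip.grab_frame(n); np.save(f'{n}_d.npy',d); cv2.imwrite(f'{n}.png',p[:,:,::-1])
    q=p[:,:,::-1]
    if crop: r0,r1,c0,c1=crop; q=q[r0:r1,c0:c1]
    cv2.imwrite('pics/'+f,cv2.resize(q,None,fx=s,fy=s,interpolation=cv2.INTER_CUBIC)); return p,d
def ray(n,u,v):
    m=manip.camera_model(n); x=(u-m['cx'])/m['fx']; y=(v-m['cy'])/m['fy']
    a,b=x,y
    for _ in range(20):
        k=1+m['k1']*(a*a+b*b); a,b=x/k,y/k
    return np.array([a,b,1.])
def pt(n,u,v,d=None):
    m=manip.camera_model(n); 
    if d is None: d=np.load(f'{n}_d.npy')[int(round(v)),int(round(u))]
    return np.array(m['R']).T@(ray(n,u,v)*d-np.array(m['t']))
def plane(n,u,v,ax,val):
    m=manip.camera_model(n);R=np.array(m['R']);c=-R.T@np.array(m['t']);r=R.T@ray(n,u,v)
    return c+r*(val-c[ax])/r[ax]
def proj(n,X):
    m=manip.camera_model(n);c=np.array(m['R'])@X+np.array(m['t']);a,b=c[:2]/c[2];k=1+m['k1']*(a*a+b*b)
    return m['fx']*a*k+m['cx'],m['fy']*b*k+m['cy']
E
python3 - <<'E'
from h import *
for n in('side','top'):
    grab(n,n+'0.png',None,1.5); m=manip.camera_model(n); print(n,-np.array(m['R']).T@m['t'],np.round(m['R'],2).tolist(),m['fx'],m['k1'])
print(manip.state())
E
```

```text
side [396.53228526 760.22958471 691.38423653] [[-0.95, -0.32, 0.01], [-0.21, 0.61, -0.76], [0.24, -0.72, -0.65]] 358.02148766339985 0.013097492615138104
top [ 475.64786134  137.95710792 1381.70973335] [[0.03, -1.0, -0.0], [-1.0, -0.03, -0.09], [0.09, 0.01, -1.0]] 466.79510116702534 -0.036041422005023985
{'t': 0.1, 'qpos': array([ 1.28231603,  0.31165623,  0.0140029 ,  1.51292277, -0.00444259,
        1.31920319, -0.02717665]), 'dq': array([-0.00064684, -0.00302529, -0.00026851, -0.00347261, -0.00082196,
        0.000664  ,  0.00122679]), 'joint_torque': array([ 1.14052480e-03, -3.80852973e+01,  1.46961808e-01, -2.31240678e+01,
        1.23693570e-02,  8.06766824e-03,  8.56219202e-06]), 'position': array([ 134.21510622, -532.68459783,  230.31341036]), 'orientation': array([[ 9.69684483e-01,  2.44359713e-01, -5.77716962e-04],
       [ 2.44360391e-01, -9.69682254e-01,  2.07978703e-03],
       [-5.19857229e-05, -2.15790835e-03, -9.99997670e-01]]), 'wrist_force': array([-0.45952383, -0.47389238, -0.60972122]), 'torque': array([-0.02650135, -0.03697678,  0.01468779]), 'finger_force': 0.0, 'gripper_width': 85.49321392637374}
```

View pics/side0.png

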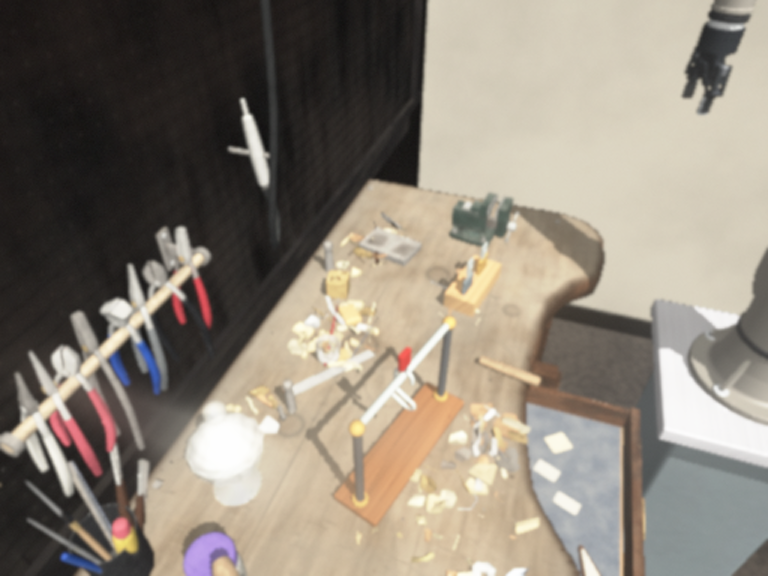

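View pics/top0.png

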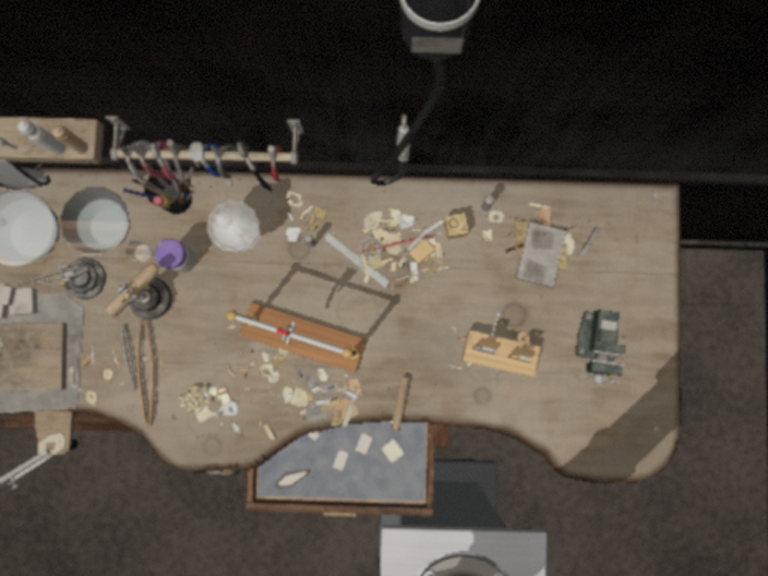

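The side picture shows the rail (bar ends near (358,428) and (449,323) in the 1.5x view) with the red tab at (405,358), and the block at (473,285). In the top view the rail is at (300,335), the block at (503,350) and the red tab at (285,333). I'll enlarge these.

```bash
python3 - <<'E'
from h import *
t=cv2.imread('top.png');s=cv2.imread('side.png')
c=lambda q,r,col,h,w,k:cv2.resize(q[r:r+h,col:col+w],(400,300),interpolation=cv2.INTER_CUBIC)
# each tile: origin, 4x (100x75)
A=c(t,195,148,75,100,4);B=c(t,205,295,75,100,4);C=c(s,210,225,75,100,4);D=c(s,150,270,75,100,4)
cv2.imwrite('pics/mos.png',np.vstack([np.hstack([A,B]),np.hstack([C,D])]))
E
```

```text
(no output)
```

View pics/mos.png

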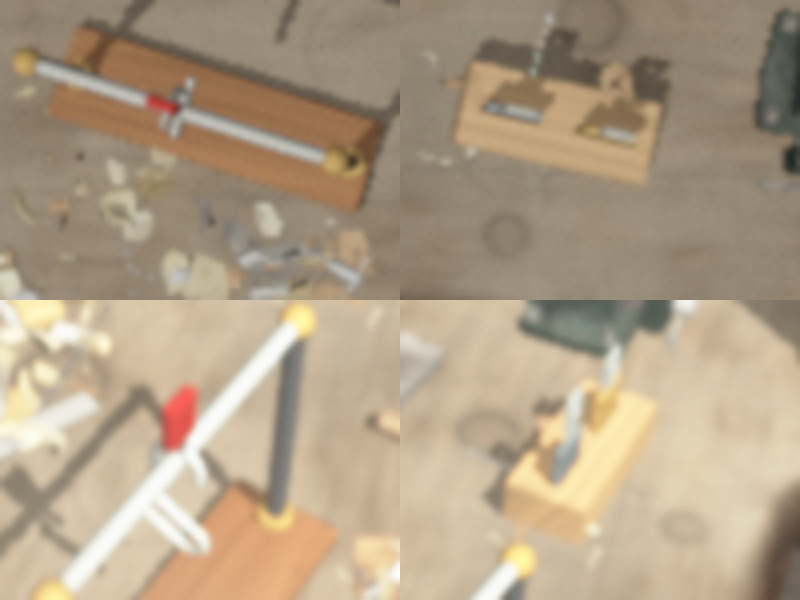

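The tiles show: top, post balls at (25,62) and (340,160), the red tab centre at (162,103), block top corners (474,60), (663,103), (645,183), (456,140), and the brass tag and strap at (610,133) in the right slot. In the side tiles the tab is at (180,417) and the brass strap at (611,360).

```bash
python3 - <<'E'
from h import *
np.set_printoptions(precision=1,suppress=True)
T=lambda x,y,c,r:((x+.5)/4-.5+c,(y+.5)/4-.5+r)
print('balls',[plane('top',*T(x,y,148,195),2,177) for x,y in((25,62),(337,160))])
print('foot',[plane('top',*T(x,y,148,195),2,14) for x,y in((83,27),(383,120),(357,210),(50,112))])
print('rack',[plane('top',*T(x-400,y,295,205),2,32) for x,y in((474,60),(663,103),(645,180),(456,140))])
print('tab',plane('top',*T(162,103,148,195),2,215))
print('brasstag top',[plane('top',*T(x-400,y,295,205),2,60) for x,y in((580,129),(634,140))])
sp=[plane('side',*T(x,y-300,225,210),2,175) for x,y in((53,597),(299,321))];print('side balls',sp)
print('side rack corners z32',[plane('side',*T(x-400,y-300,270,150),2,32) for x,y in((504,475),(592,378),(659,404),(585,512))])
m=cv2.imread('side.png').astype(int); q=(m[:,:,2]-m[:,:,1]>70)&(m[:,:,2]-m[:,:,0]>70); q[:, :250]=0;q[:,300:]=0;q[:225]=0;q[260:]=0
v,u=np.nonzero(q);print('tab px',u.mean(),v.mean(),u.min(),u.max(),v.min(),v.max())
d=np.load('side_d.npy');P=np.array([pt('side',a,b,d[b,a]) for a,b in zip(u,v)]);print(np.median(P,0),P.min(0),P.max(0))
for n,u0,v0,r in(('side',313,170,22),('top',348,238,10)):
    d=np.load(n+'_d.npy');Q=[]
    for vv in range(v0-r,v0+r):
        for uu in range(u0-r,u0+r):
            if d[vv,uu]>0:
                X=pt(n,uu,vv,d[vv,uu])
                if X[2]>36: Q.append([uu,vv,*X])
    print(n);print(np.array(Q)[:60])
E
```

```text
balls [array([543. , 429.3, 177. ]), array([485.4, 224.8, 177. ])]
foot [array([579.1, 427. ,  14. ]), array([516.8, 203.9,  14. ]), array([450.8, 220.8,  14. ]), array([515.9, 448.5,  14. ])]
rack [array([536.2,   1.9,  32. ]), array([ 508.8, -135.2,   32. ]), array([ 453.2, -122.8,   32. ]), array([478.2,  13.8,  32. ])]
tab [517.5 332.8 215. ]
brasstag top [array([488.2, -71. ,  60. ]), array([ 481.5, -109.3,   60. ])]
side balls [array([541.5, 424.7, 175. ]), array([482.1, 225.3, 175. ])]
side rack corners z32 [array([536.5,  -4.6,  32. ]), array([ 500.4, -138.5,   32. ]), array([ 446.3, -122.9,   32. ]), array([474.3,  15.1,  32. ])]
tab px 269.42857142857144 238.69387755102042 266 273 231 246
[513.3 336.2 206.9] [508.9 123.8  -3.9] [567.6 343.7 214.5]Traceback (most recent call last):
  File "<stdin>", line 19, in <module>
  File "h.py", line 17, in pt
    return np.array(m['R']).T@(ray(n,u,v)*d-np.array(m['t']))
                               ~~~^^^^^^^
  File "h.py", line 9, in ray
    m=manip.camera_model(n); x=(u-m['cx'])/m['fx']; y=(v-m['cy'])/m['fy']
ValueError: time passes only in moves, steps and waits
```

```bash
cat > go.py <<'E'
import sys,numpy as np
from bench import manip
from scipy.spatial.transform import Rotation as Ro
# go.py x y z [angle of tool y deg] [pitch about tool x deg]: units from measured pose to target TCP
def units(x,y,z,a,pitch=0,s=None):
    s=s or manip.state();R=np.array(s['orientation']);p=s['position'];a=np.radians(a)
    ty=np.array([np.cos(a),np.sin(a),0]);tz=np.array([0,0,-1.]);T=np.c_[np.cross(ty,tz),ty,tz]@Ro.from_euler('x',pitch,degrees=True).as_matrix()
    return np.round(np.r_[R.T@(np.array([x,y,z])-p)/25,np.degrees(Ro.from_matrix(R.T@T).as_rotvec())/10],3)
if __name__=='__main__':
    s=manip.state();print('t',round(s['t'],2),'p',s['position'].round(1),'w',round(s['gripper_width'],1),'F',s['wrist_force'].round(1),'tz',np.array(s['orientation'])[:,2].round(3))
    print(units(*map(float,sys.argv[1:])).tolist())
E
python3 go.py 490 -300 300 -60; python3 go.py 560 0 300 -35
```

```text
t 0.1 p [ 134.2 -532.7  230.3] w 85.5 F [-0.5 -0.5 -0.6] tz [-0.001  0.002 -1.   ]
[16.074, -5.554, -2.776, -0.012, -0.001, -1.586]
t 0.1 p [ 134.2 -532.7  230.3] w 85.5 F [-0.5 -0.5 -0.6] tz [-0.001  0.002 -1.   ]
[21.722, -16.506, -2.753, -0.012, -0.004, -4.086]
```

{"name": "step_arm", "arguments": {"plan": [[[2.2,-0.7,-0.5,0,0,-0.2,100],[4.4,-1.4,-1.0,0,0,-0.4,100],[6.6,-2.2,-1.5,0,0,-0.6,100],[8.8,-3.0,-2.0,0,0,-0.9,100],[11.0,-3.8,-2.5,0,0,-1.1,100]]]}}

```text
t: 0.72
position: [378.9, -372.7, 293.8]
orientation: [[0.905, 0.426, -0.001], [0.426, -0.905, 0.0], [-0.0, -0.0, -1.0]]
wrist_force: [0.6, -0.3, -0.6]
gripper_width: 85.3
finger_force: 0.0
```

```bash
python3 go.py 530 -150 300 -50
```

```text
t 0.72 p [ 378.9 -372.7  293.8] w 85.3 F [ 0.6 -0.3 -0.6] tz [-0.001  0.    -1.   ]
[9.261, -5.488, -0.249, -0.003, 0.002, -1.48]
```

{"name": "step_arm", "arguments": {"plan": [[[2.0,-1.1,0,0,0,-0.3,100],[4.0,-2.2,0,0,0,-0.6,100],[6.0,-3.3,0,0,0,-0.9,100],[7.7,-4.4,-0.2,0,0,-1.2,100],[9.3,-5.5,-0.2,0,0,-1.5,100]]]}}

```text
t: 1.35
position: [530.6, -149.1, 298.6]
orientation: [[0.763, 0.646, -0.0], [0.646, -0.763, 0.0], [-0.0, -0.0, -1.0]]
wrist_force: [0.2, -1.2, -0.1]
gripper_width: 85.4
finger_force: 0.0
```

```bash
python3 go.py 550 110 300 -30
```

```text
t 1.35 p [ 530.6 -149.1  298.6] w 85.4 F [ 0.2 -1.2 -0.1] tz [-0.  0. -1.]
[7.291, -7.407, -0.056, -0.001, 0.0, -1.973]
```

{"name": "step_arm", "arguments": {"plan": [[[1.5,-1.5,0,0,0,-0.4,100],[3.0,-3.0,0,0,0,-0.8,100],[4.5,-4.5,0,0,0,-1.2,100],[6.0,-6.0,0,0,0,-1.6,100],[7.3,-7.4,0,0,0,-2.0,100]]]}}

```text
t: 1.98
position: [549.7, 110.2, 298.2]
orientation: [[0.495, 0.869, -0.001], [0.869, -0.495, -0.0], [-0.001, -0.001, -1.0]]
wrist_force: [0.7, 0.2, -0.7]
gripper_width: 85.3
finger_force: 0.0
```

```bash
python3 go.py 516 334 260 -15.7
```

```text
t 1.98 p [549.7 110.2 298.2] w 85.3 F [ 0.7  0.2 -0.7] tz [-0.001 -0.    -1.   ]
[7.11, -5.604, 1.529, -0.005, 0.002, -1.398]
```

{"name": "step_arm", "arguments": {"plan": [[[1.6,-1.2,0.2,0,0,-0.3,100],[3.2,-2.4,0.5,0,0,-0.6,100],[4.8,-3.6,0.8,0,0,-1.0,100],[6.3,-4.8,1.2,0,0,-1.2,100],[7.1,-5.6,1.5,0,0,-1.4,100]]]}}

```text
t: 2.6
position: [515.2, 334.9, 259.9]
orientation: [[0.269, 0.963, -0.002], [0.963, -0.269, 0.0], [-0.0, -0.003, -1.0]]
wrist_force: [0.2, 1.1, 0.2]
gripper_width: 85.3
finger_force: 0.0
```

```bash
python3 - <<'E'
from h import *
t,_=grab('top','x.png');s,_=grab('side','y.png')
a=cv2.resize(s[200:275,225:325,::-1],(400,300),interpolation=cv2.INTER_CUBIC)
b=cv2.resize(t[180:255,148:248,::-1],(400,300),interpolation=cv2.INTER_CUBIC)
cv2.imwrite('pics/m2.png',np.hstack([a,b]))
for n in('side','top'):print(n,proj(n,np.array([516,334,207])),proj(n,np.array([516,334,187.])))
E
python3 go.py 516 334 189 -15.7
```

```text
side (np.float64(268.50052137548863), np.float64(237.33269625585754)) (np.float64(268.2062407614611), np.float64(244.6733271865207))
top (np.float64(188.14899490214975), np.float64(221.1044461627768)) (np.float64(189.43618794934594), np.float64(221.40883978993855))
t 2.7 p [513.3 336.3 259.4] w 85.3 F [-0.6  0.6 -0.3] tz [-0.005  0.001 -1.   ]
[-0.059, 0.142, 2.814, -0.03, 0.001, 0.033]
```

View pics/m2.png

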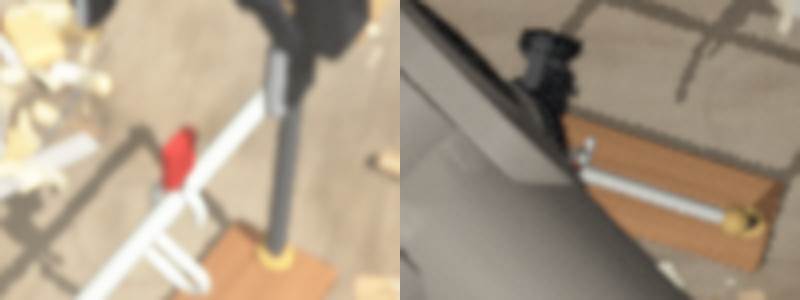

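The side crop shows the left finger at the upper left and the right at (275,85), straddling the red tab at (180,158), which agrees with the projection. I'll descend and close.

{"name": "step_arm", "arguments": {"plan": [[[0,0.1,0.9,0,0,0,60],[0,0.1,1.8,0,0,0,50],[-0.05,0.1,2.5,0,0,0,40],[-0.05,0.1,2.8,0,0,0,40],[-0.05,0.1,2.8,0,0,0,40]]], "newtons": 60}}

```text
t: 3.32
position: [519.4, 329.1, 191.0]
orientation: [[0.274, 0.962, -0.0], [0.962, -0.274, -0.001], [-0.001, -0.0, -1.0]]
wrist_force: [0.8, -0.7, 1.0]
gripper_width: 34.2
finger_force: 0.0
```

```bash
python3 go.py 516 334 189 -15.7
```

```text
t 3.33 p [519.4 329.1 191. ] w 34.2 F [ 0.8 -0.7  1. ] tz [-0.    -0.001 -1.   ]
[0.15, -0.186, 0.079, -0.001, 0.006, -0.022]
```

{"name": "step_arm", "arguments": {"plan": [[[0,0,0,0,0,0,40],[0,0,0,0,0,0,40],[0,0,0,0,0,0,40]]]}}

```text
t: 3.7
position: [519.3, 330.3, 191.8]
orientation: [[0.273, 0.962, 0.001], [0.962, -0.273, 0.001], [0.001, 0.001, -1.0]]
wrist_force: [-0.5, -0.8, -0.2]
gripper_width: 34.2
finger_force: 0.0
```

```bash
python3 go.py 516 334 189 -15.7
```

```text
t 3.7 p [519.3 330.3 191.8] w 34.2 F [-0.5 -0.8 -0.2] tz [ 0.001  0.001 -1.   ]
[0.105, -0.168, 0.112, 0.004, -0.004, -0.015]
```

{"name": "step_arm", "arguments": {"plan": [[[0.05,-0.1,0.06,0,0,0,40],[0.1,-0.16,0.1,0,0,0,40],[0.1,-0.16,0.1,0,0,0,40]]]}}

```text
t: 4.08
position: [515.6, 333.9, 188.6]
orientation: [[0.273, 0.962, -0.0], [0.962, -0.273, -0.0], [-0.0, -0.0, -1.0]]
wrist_force: [-0.0, 0.6, 0.3]
gripper_width: 34.0
finger_force: 0.0
```

```bash
python3 go.py 516 334 189 -15.7
```

```text
t 4.08 p [515.6 333.9 188.6] w 34.0 F [-0.   0.6  0.3] tz [-0. -0. -1.]
[0.01, 0.015, -0.015, -0.002, 0.001, -0.012]
```

{"name": "step_arm", "arguments": {"plan": [[[0,0,0,0,0,0,15],[0,0,0,0,0,0,5],[0,0,0,0,0,0,0],[0,0,0,0,0,0,0],[0,0,0,0,0,0,0]]], "newtons": 60}}

```text
t: 4.7
position: [516.1, 333.5, 188.8]
orientation: [[0.273, 0.962, 0.0], [0.962, -0.273, -0.0], [0.0, 0.0, -1.0]]
wrist_force: [0.2, 0.0, 0.6]
gripper_width: 7.0
finger_force: 60.8
```

```bash
python3 go.py 516 334 209 -15.7
```

```text
t 4.7 p [516.1 333.5 188.8] w 7.0 F [0.2 0.  0.6] tz [ 0. -0. -1.]
[0.017, -0.01, -0.806, 0.002, -0.0, -0.016]
```

{"name": "step_arm", "arguments": {"plan": [[[0,0,-0.3,0,0,0,0],[0,0,-0.6,0,0,0,0],[0,0,-0.8,0,0,0,0],[0,0,-0.82,0,0,0,0],[0,0,-0.82,0,0,0,0]]]}}

```text
t: 5.32
position: [515.9, 333.5, 209.2]
orientation: [[0.273, 0.962, -0.0], [0.962, -0.273, -0.0], [-0.0, -0.0, -1.0]]
wrist_force: [-0.7, -0.1, -1.9]
gripper_width: 7.0
finger_force: 60.7
```

{"name": "step_arm", "arguments": {"plan": [[[0,0.4,0,0,0,0,0],[0,0.8,0,0,0,0,0],[0,1.2,0,0,0,0,0],[0,1.6,0,0,0,0,0],[0,1.8,0,0,0,0,0]]]}}

```text
t: 5.95
position: [560.3, 320.7, 209.0]
orientation: [[0.274, 0.962, -0.0], [0.962, -0.274, -0.0], [-0.0, -0.0, -1.0]]
wrist_force: [0.4, -0.4, -0.9]
gripper_width: 6.9
finger_force: 60.7
```

```bash
python3 go.py 565 320 300 -15.7
```

```text
t 5.95 p [560.3 320.7 209. ] w 6.9 F [ 0.4 -0.4 -0.9] tz [-0. -0. -1.]
[0.025, 0.19, -3.64, -0.0, 0.001, -0.022]
```

{"name": "step_arm", "arguments": {"plan": [[[0,0,-0.9,0,0,0,0],[0,0.1,-1.8,0,0,0,0],[0,0.1,-2.7,0,0,0,0],[0,0.1,-3.5,0,0,0,0],[0,0.1,-3.6,0,0,0,0]]]}}

```text
t: 6.58
position: [562.1, 321.5, 301.1]
orientation: [[0.273, 0.962, 0.003], [0.962, -0.273, 0.002], [0.003, 0.002, -1.0]]
wrist_force: [-0.8, 0.2, 0.2]
gripper_width: 7.2
finger_force: 60.8
```

```bash
python3 go.py 446 -87 220 -11
```

```text
t 6.58 p [562.1 321.5 301.1] w 7.2 F [-0.8  0.2  0.2] tz [ 0.003  0.002 -1.   ]
[-16.996, -0.014, 3.193, 0.012, -0.017, -0.484]
```

{"name": "step_arm", "arguments": {"plan": [[[-1.5,0,0,0,0,0,0],[-3.3,0,0,0,0,0,0],[-5.1,0,0,0,0,0,0],[-6.9,0,0,0,0,-0.1,0],[-8.5,0,0,0,0,-0.2,0]]]}}

```text
t: 7.2
position: [502.6, 114.1, 298.2]
orientation: [[0.24, 0.971, -0.002], [0.971, -0.24, -0.001], [-0.001, -0.001, -1.0]]
wrist_force: [-0.2, -0.3, -1.5]
gripper_width: 7.1
finger_force: 60.7
```

{"name": "step_arm", "arguments": {"plan": [[[-1.8,0,0.4,0,0,-0.1,0],[-3.6,0,1.0,0,0,-0.2,0],[-5.4,0,1.8,0,0,-0.3,0],[-7.2,0,2.6,0,0,-0.3,0],[-8.5,0,3.2,0,0,-0.3,0]]]}}

```text
t: 7.82
position: [450.8, -92.5, 217.5]
orientation: [[0.191, 0.982, -0.003], [0.982, -0.191, -0.0], [-0.001, -0.003, -1.0]]
wrist_force: [0.6, -0.1, -0.8]
gripper_width: 6.9
finger_force: 60.7
```

{"name": "step_arm", "arguments": {"plan": [[[0,0,0,0,0,0,0],[0,0,0,0,0,0,0],[0,0,0,0,0,0,0]]]}}

```text
t: 8.2
position: [453.4, -88.4, 219.8]
orientation: [[0.185, 0.983, 0.001], [0.983, -0.185, 0.0], [0.001, 0.001, -1.0]]
wrist_force: [0.4, 1.0, -0.8]
gripper_width: 6.8
finger_force: 60.7
```

```bash
python3 go.py 446 -87 180 -11; python3 - <<'E'
from h import *
t,_=grab('top','x2.png');s,_=grab('side','y2.png')
a=cv2.resize(s[120:195,270:370,::-1],(800,600),interpolation=cv2.INTER_CUBIC)
b=cv2.resize(t[195:270,295:395,::-1],(800,600),interpolation=cv2.INTER_CUBIC)
cv2.imwrite('pics/m3.png',a);cv2.imwrite('pics/m3t.png',b)
E
```

```text
t 8.2 p [453.4 -88.4 219.8] w 6.8 F [ 0.4  1.  -0.8] tz [ 0.001  0.    -1.   ]
[-0.002, -0.302, 1.59, 0.006, -0.004, 0.033]
```

View pics/m3.png

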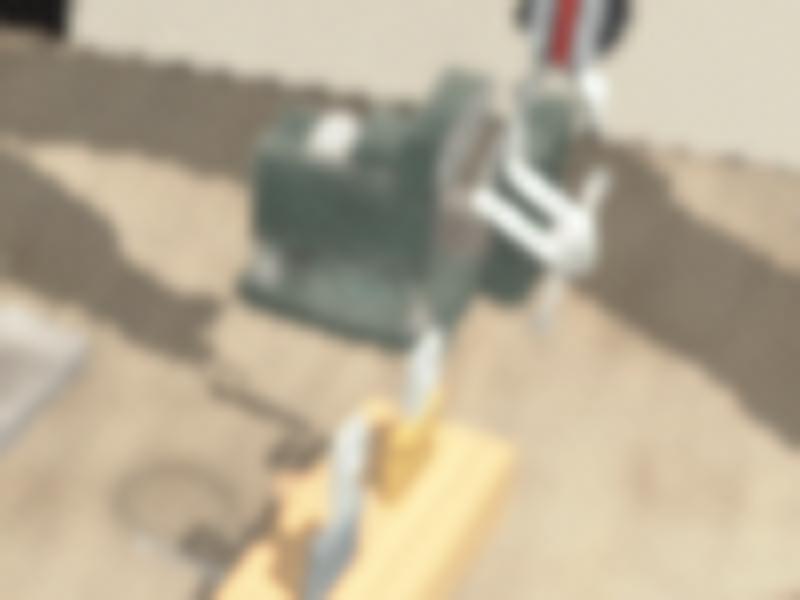

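The crop shows the hook with its point's end at about (478,200), the bend at (575,255), the brass strap head from about (432,318) down to the tag at (405,420), and the grey strap at (345,480).

```bash
python3 - <<'E'
from h import *
def tile(n,X,c,r):
    u,v=proj(n,np.array(X,float));return np.round([(u-c+.5)*8-.5,(v-r+.5)*8-.5],0)
s=manip.state();p=s['position'];R=np.array(s['orientation']);hx=R[:,1];hy=-R[:,0]
H=lambda x,z:p+hx*x+np.array([0,0,z-19.3])
for nm,x,z in(('tip',21.6,-43.9),('seat',-6.5,-57),('heel',-17,-50)):print(nm,H(x,z).round(1),tile('side',H(x,z),270,120),tile('top',H(x,z),295,195))
a=np.radians(-11);yv=np.array([-np.sin(a),np.cos(a),0])
B=np.array([485,-95,0])
for z in(32,60,80,90,100):print(z,*[tile('side',B+yv*k+[0,0,z],270,120) for k in(-11,0,11)],*[tile('top',B+yv*k+[0,0,z],295,195) for k in(-11,0,11)])
print('tagtop',[tile('side',B+yv*k+[0,0,60],270,120) for k in(-20,20)])
E
```

```text
tip [474.5 -92.8 156.5] [475. 195.] [473. 381.]
seat [446.9 -87.6 143.4] [547. 250.] [449. 464.]
heel [436.6 -85.7 150.4] [580. 242.] [446. 496.]
32 [413. 455.] [402. 471.] [391. 487.] [444. 356.] [415. 350.] [385. 343.]
60 [423. 395.] [411. 411.] [400. 427.] [459. 356.] [428. 350.] [398. 343.]
80 [430. 351.] [418. 367.] [407. 382.] [469. 356.] [438. 349.] [407. 342.]
90 [433. 329.] [422. 344.] [410. 360.] [475. 356.] [444. 349.] [412. 342.]
100 [437. 306.] [425. 321.] [413. 337.] [480. 356.] [449. 349.] [417. 342.]
tagtop [array([432., 383.]), array([390., 440.])]
```

View pics/m3t.png

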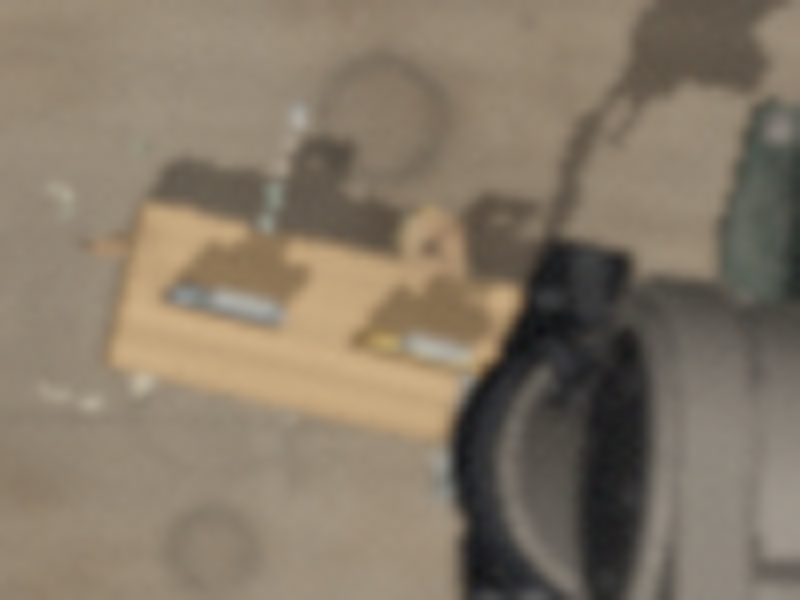

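```bash
python3 - <<'E'
import cv2
s=cv2.imread('side.png');print('cols 316..329')
for v in range(154,176):print(v,' '.join('%3d/%3d'%(s[v,u,2],s[v,u,0]) for u in range(317,329)))
E
```

```text
cols 316..329
154 108/108 104/104 103/101 103/101 103/100 102/ 99 109/105 117/114 122/119 121/118 119/115 113/110
155 116/117 113/113 110/109 113/110 115/110 115/111 118/113 122/117 124/120 122/119 119/116 112/109
156 123/125 124/123 119/117 121/118 128/122 130/123 126/121 125/120 125/121 124/120 119/115 117/110
157 129/128 128/126 126/122 128/122 138/130 143/133 136/128 127/122 124/119 121/117 119/114 132/118
158 130/126 129/125 128/123 132/125 147/137 158/146 147/138 129/125 122/118 119/115 125/116 152/128
159 130/125 128/123 128/122 137/129 156/145 169/157 158/147 136/129 121/117 123/116 143/124 176/141
160 125/121 123/119 126/120 137/129 157/147 171/160 169/158 153/146 134/128 137/123 167/136 195/151
161 112/109 113/109 116/112 128/123 146/137 169/158 189/178 185/176 159/150 157/135 185/145 206/156
162 114/105 107/101 107/103 116/111 136/131 176/168 211/202 210/201 178/165 175/144 196/150 209/158
163 145/120 130/111 124/109 129/117 155/147 198/192 221/216 214/205 188/170 188/149 201/152 211/158
164 184/144 169/134 164/130 170/142 190/177 218/210 223/219 213/200 197/169 198/154 20
[... 413 characters left out ...]

169 225/167 221/165 215/168 208/179 211/195 222/200 233/188 236/167 226/157 219/160 219/165 222/171
170 240/171 235/168 225/169 217/180 216/194 225/193 234/177 232/158 224/157 219/162 220/168 222/172
171 245/168 241/164 233/164 226/175 224/186 231/183 232/161 227/150 222/157 221/166 222/171 222/172
172 233/151 231/147 232/149 233/161 234/170 235/160 233/144 231/145 230/160 230/170 229/174 227/175
173 204/130 213/126 230/134 240/146 241/150 236/140 234/135 239/146 243/164 244/175 243/179 238/178
174 187/119 208/118 232/127 242/136 240/133 234/128 233/130 242/149 249/169 250/178 250/181 248/180
175 184/115 207/114 228/121 234/125 232/123 227/120 229/128 242/151 250/170 252/179 252/182 252/181
```

```bash
cat > tip.py <<'E'
import sys,numpy as np
from bench import manip
from go import units
B=np.array([485,-95.,0]);a=np.radians(-11);hx=np.array([np.cos(a),np.sin(a),0]);hy=np.array([-np.sin(a),np.cos(a),0])
s=manip.state();R=np.array(s['orientation']);p=s['position']
tip=p+R@np.array([0,21.6,63.2]);d=tip-B
print('t',round(s['t'],2),'tip d,l,z',(d@hx).round(1),(d@hy).round(1),d[2].round(1),'F hx,hy,z',np.round([s['wrist_force']@hx,s['wrist_force']@hy,s['wrist_force'][2]],1),'w',round(s['gripper_width'],1),'tau',s['torque'].round(2))
for i in range(1,len(sys.argv),3):
    D,l,z=map(float,sys.argv[i:i+3]); q=B+hx*(D-21.6)+hy*l; print((D,l,z),units(q[0],q[1],z+63.2,-11,0,s).tolist())
E
python3 tip.py -28 0 140 -28 0 76.5 -10 0 76.5
```

```text
t 8.3 tip d,l,z -10.6 0.1 156.5 F hx,hy,z [ 0.1 -0.4 -0.6] w 6.8 tau [0.01 0.03 0.04]
(-28.0, 0.0, 140.0) [0.003, -0.693, 0.66, 0.006, -0.002, 0.03]
(-28.0, 0.0, 76.5) [0.002, -0.695, 3.2, 0.006, -0.002, 0.03]
(-10.0, 0.0, 76.5) [-0.002, 0.025, 3.201, 0.006, -0.002, 0.03]
```

{"name": "step_arm", "arguments": {"plan": [[[0,-0.7,0,0,0,0.03,0],[0,-0.7,0.7,0,0,0.03,0],[0,-0.7,1.6,0,0,0.03,0],[0,-0.7,2.5,0,0,0.03,0],[0,-0.7,3.2,0,0,0.03,0]]]}}

```text
t: 8.93
position: [435.7, -86.1, 138.7]
orientation: [[0.192, 0.981, 0.0], [0.981, -0.192, 0.0], [0.0, 0.0, -1.0]]
wrist_force: [0.3, 0.4, -0.7]
gripper_width: 7.2
finger_force: 60.8
```

{"name": "step_arm", "arguments": {"plan": [[[0,0,0,0,0,0,0],[0,0,0,0,0,0,0],[0,0,0,0,0,0,0]]]}}

```text
t: 9.3
position: [436.4, -86.8, 140.3]
orientation: [[0.193, 0.981, 0.002], [0.981, -0.193, -0.001], [-0.0, 0.002, -1.0]]
wrist_force: [0.2, -0.8, 0.3]
gripper_width: 6.6
finger_force: 60.7
```

```bash
python3 - <<'E'
from h import *
s,_=grab('side','y3.png')
cv2.imwrite('pics/m4.png',cv2.resize(s[140:190,295:355,::-1],(720,600),interpolation=cv2.INTER_CUBIC))
E
python3 tip.py -10 0 76.3
```

```text
t 9.35 tip d,l,z -27.6 -1.4 77.0 F hx,hy,z [-0.2 -0.5 -0.8] w 6.7 tau [0.06 0.07 0.02]
(-10.0, 0.0, 76.3) [0.055, 0.71, 0.029, 0.011, 0.001, -0.014]
```

View pics/m4.png

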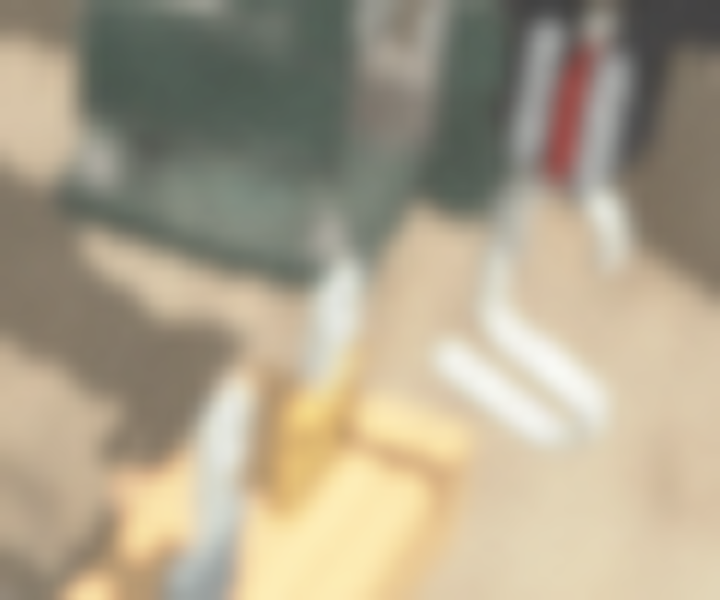

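The crop shows the point's end at (448,357), the brass head's top edge from (315,290) to (350,255) and the tag's top near (320,390). That puts the hole about 5 mm above the tip, at z of about 82. I'll approach and feel.

{"name": "step_arm", "arguments": {"plan": [[[0.03,0.3,0,0,0,0,0],[0.05,0.5,0,0,0,0,0],[0.05,0.7,0,0,0,0,0],[0.05,0.7,0,0,0,0,0]]]}}

```text
t: 9.85
position: [453.4, -89.1, 139.2]
orientation: [[0.194, 0.981, 0.0], [0.981, -0.194, 0.0], [0.0, 0.0, -1.0]]
wrist_force: [0.4, 0.6, -0.0]
gripper_width: 6.9
finger_force: 60.7
```

```bash
python3 tip.py -10 0 77 -6 0 79 -2 0 80.8
```

```text
t 9.85 tip d,l,z -10.6 -0.2 76.0 F hx,hy,z [ 0.3  0.6 -0. ] w 6.9 tau [-0.    0.    0.06]
(-10.0, 0.0, 77.0) [0.008, 0.022, -0.039, 0.0, -0.002, -0.016]
(-6.0, 0.0, 79.0) [0.008, 0.182, -0.119, 0.0, -0.002, -0.016]
(-2.0, 0.0, 80.8) [0.009, 0.342, -0.191, 0.0, -0.002, -0.016]
```

{"name": "step_arm", "arguments": {"plan": [[[0,0.06,-0.08,0,0,0,0],[0,0.12,-0.1,0,0,0,0],[0,0.18,-0.12,0,0,0,0]]]}}

```text
t: 10.22
position: [457.4, -89.9, 142.4]
orientation: [[0.193, 0.981, 0.0], [0.981, -0.193, -0.0], [-0.0, 0.0, -1.0]]
wrist_force: [-0.2, -0.1, -0.1]
gripper_width: 6.5
finger_force: 60.7
```

{"name": "step_arm", "arguments": {"plan": [[[0,0.04,-0.02,0,0,0,0],[0,0.08,-0.04,0,0,0,0],[0,0.08,-0.04,0,0,0,0]]]}}

```text
t: 10.6
position: [459.4, -90.3, 143.3]
orientation: [[0.194, 0.981, 0.0], [0.981, -0.194, -0.0], [-0.0, 0.0, -1.0]]
wrist_force: [0.2, 0.4, -0.9]
gripper_width: 7.1
finger_force: 60.7
```

```bash
python3 tip.py -2 0 81 0 0 82
```

```text
t 10.6 tip d,l,z -4.4 -0.3 80.1 F hx,hy,z [ 0.1  0.4 -0.9] w 7.1 tau [-0.02 -0.07 -0.01]
(-2.0, 0.0, 81.0) [0.011, 0.097, -0.035, 0.001, 0.0, -0.016]
(0.0, 0.0, 82.0) [0.012, 0.177, -0.074, 0.001, 0.0, -0.016]
```

{"name": "step_arm", "arguments": {"plan": [[[0,0.04,-0.02,0,0,0,0],[0,0.08,-0.04,0,0,0,0],[0,0.08,-0.04,0,0,0,0]]]}}

```text
t: 10.98
position: [461.4, -90.7, 144.4]
orientation: [[0.194, 0.981, 0.0], [0.981, -0.194, -0.0], [-0.0, 0.0, -1.0]]
wrist_force: [-0.2, 0.1, -0.1]
gripper_width: 6.9
finger_force: 60.7
```

{"name": "step_arm", "arguments": {"plan": [[[0,0.04,-0.02,0,0,0,0],[0,0.06,-0.03,0,0,0,0],[0,0.06,-0.03,0,0,0,0]]]}}

```text
t: 11.35
position: [462.8, -91.0, 145.1]
orientation: [[0.193, 0.981, 0.0], [0.981, -0.193, -0.0], [-0.0, 0.0, -1.0]]
wrist_force: [-0.2, 0.2, -1.6]
gripper_width: 7.1
finger_force: 60.7
```

```bash
python3 tip.py 0 0 82 2 0 83
```

```text
t 11.35 tip d,l,z -1.0 -0.3 81.9 F hx,hy,z [-0.2  0.1 -1.6] w 7.1 tau [-0.03  0.02 -0.01]
(0.0, 0.0, 82.0) [0.011, 0.038, -0.005, 0.0, 0.0, -0.016]
(2.0, 0.0, 83.0) [0.011, 0.118, -0.045, 0.0, 0.0, -0.016]
```

{"name": "step_arm", "arguments": {"plan": [[[0,0.04,-0.01,0,0,0,0],[0,0.06,-0.02,0,0,0,0],[0,0.06,-0.02,0,0,0,0]]]}}

```text
t: 11.72
position: [464.3, -91.2, 145.5]
orientation: [[0.193, 0.981, 0.0], [0.981, -0.193, -0.0], [-0.0, 0.0, -1.0]]
wrist_force: [-0.0, -0.3, -0.0]
gripper_width: 6.8
finger_force: 60.7
```

{"name": "step_arm", "arguments": {"plan": [[[0,0.04,-0.01,0,0,0,0],[0,0.06,-0.02,0,0,0,0],[0,0.06,-0.02,0,0,0,0]]]}}

```text
t: 12.1
position: [465.6, -91.5, 145.9]
orientation: [[0.193, 0.981, -0.0], [0.981, -0.193, 0.0], [0.0, -0.0, -1.0]]
wrist_force: [0.1, -0.5, -1.0]
gripper_width: 6.8
finger_force: 60.7
```

```bash
python3 tip.py 4 0 84
```

```text
t 12.1 tip d,l,z 1.9 -0.3 82.7 F hx,hy,z [ 0.2 -0.5 -1. ] w 6.8 tau [ 0.    0.02 -0.02]
(4.0, 0.0, 84.0) [0.011, 0.084, -0.051, -0.002, -0.0, -0.015]
```

{"name": "step_arm", "arguments": {"plan": [[[0,0.04,-0.02,0,0,0,0],[0,0.08,-0.04,0,0,0,0],[0,0.1,-0.05,0,0,0,0]]]}}

```text
t: 12.48
position: [468.2, -92.0, 147.3]
orientation: [[0.193, 0.981, 0.0], [0.981, -0.193, 0.0], [0.0, 0.0, -1.0]]
wrist_force: [-0.6, 0.2, -1.7]
gripper_width: 7.1
finger_force: 60.7
```

{"name": "step_arm", "arguments": {"plan": [[[0,0.04,-0.02,0,0,0,0],[0,0.08,-0.04,0,0,0,0],[0,0.1,-0.05,0,0,0,0]]]}}

```text
t: 12.85
position: [469.7, -92.3, 147.9]
orientation: [[0.193, 0.981, -0.002], [0.981, -0.193, 0.0], [0.0, -0.002, -1.0]]
wrist_force: [-1.3, -0.2, -3.6]
gripper_width: 6.9
finger_force: 60.2
```

{"name": "step_arm", "arguments": {"plan": [[[0,0.04,-0.02,0,0,0,0],[0,0.08,-0.04,0,0,0,0],[0,0.1,-0.05,0,0,0,0]]]}}

```text
t: 13.22
position: [471.2, -92.6, 148.7]
orientation: [[0.193, 0.981, -0.005], [0.981, -0.193, 0.001], [-0.0, -0.005, -1.0]]
wrist_force: [-3.6, 1.6, -6.9]
gripper_width: 7.0
finger_force: 59.8
```

```bash
python3 tip.py 16 0 89; python3 - <<'E'
from h import *
s,_=grab('side','y4.png')
cv2.imwrite('pics/m5.png',cv2.resize(s[140:190,295:355,::-1],(720,600),interpolation=cv2.INTER_CUBIC))
E
```

```text
t 13.22 tip d,l,z 7.3 -0.4 85.4 F hx,hy,z [-3.9  0.9 -6.9] w 7.0 tau [0.31 1.17 0.03]
(16.0, 0.0, 89.0) [0.014, 0.336, -0.142, -0.026, 0.0, -0.015]
```

View pics/m5.png

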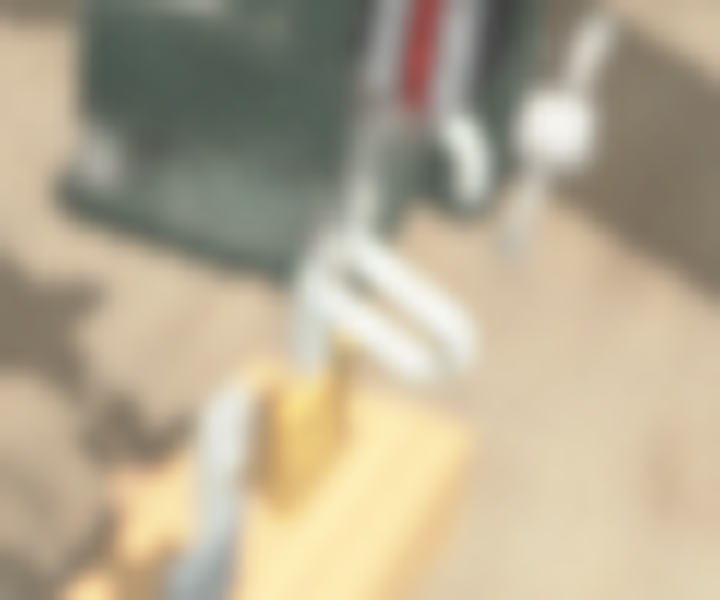

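The crop shows the point overlapping the brass head near (315,280), which matches the tip being a few mm past the strap. The downward force suggests the wire is riding on the hole's upper rim, so I'll ease down.

{"name": "step_arm", "arguments": {"plan": [[[0,-0.02,0.04,0,0,0,0],[0,-0.02,0.08,0,0,0,0],[0,-0.02,0.08,0,0,0,0]]]}}

```text
t: 13.65
position: [474.3, -93.2, 149.0]
orientation: [[0.194, 0.981, 0.004], [0.981, -0.194, -0.001], [-0.0, 0.004, -1.0]]
wrist_force: [-0.8, -0.0, -0.7]
gripper_width: 6.7
finger_force: 60.8
```

```bash
python3 tip.py 12 0 85
```

```text
t 13.65 tip d,l,z 11.0 -0.3 85.9 F hx,hy,z [-0.8 -0.2 -0.7] w 6.7 tau [0.05 0.02 0.03]
(12.0, 0.0, 85.0) [0.011, 0.051, 0.031, 0.023, 0.0, -0.016]
```

{"name": "step_arm", "arguments": {"plan": [[[0,0.04,-0.01,0,0,0,0],[0,0.08,-0.03,0,0,0,0],[0,0.12,-0.05,0,0,0,0],[0,0.12,-0.05,0,0,0,0]]]}}

```text
t: 14.15
position: [475.7, -93.5, 149.1]
orientation: [[0.193, 0.981, 0.0], [0.981, -0.193, 0.0], [0.0, 0.0, -1.0]]
wrist_force: [0.2, -0.0, 0.0]
gripper_width: 7.0
finger_force: 60.8
```

```bash
python3 tip.py 20 0 89.5
```

```text
t 14.15 tip d,l,z 12.1 -0.3 85.9 F hx,hy,z [ 0.2 -0.   0. ] w 7.0 tau [ 0.   -0.03 -0.01]
(20.0, 0.0, 89.5) [0.011, 0.314, -0.145, 0.001, -0.0, -0.015]
```

{"name": "step_arm", "arguments": {"plan": [[[0,0.08,-0.04,0,0,0,0],[0,0.16,-0.08,0,0,0,0],[0,0.2,-0.1,0,0,0,0],[0,0.2,-0.1,0,0,0,0]]]}}

```text
t: 14.65
position: [480.5, -94.5, 151.6]
orientation: [[0.193, 0.981, 0.0], [0.981, -0.193, -0.0], [0.0, 0.0, -1.0]]
wrist_force: [-0.5, 0.6, 0.2]
gripper_width: 7.3
finger_force: 60.8
```

```bash
python3 tip.py 22 0 90.5
```

```text
t 14.65 tip d,l,z 17.1 -0.4 88.4 F hx,hy,z [-0.6  0.5  0.2] w 7.3 tau [-0.02  0.01 -0.04]
(22.0, 0.0, 90.5) [0.013, 0.195, -0.085, 0.001, -0.0, -0.016]
```

{"name": "step_arm", "arguments": {"plan": [[[0,0.08,-0.03,0,0,0,0],[0,0.16,-0.06,0,0,0,0],[0,0.16,-0.06,0,0,0,0]]]}}

```text
t: 15.02
position: [484.6, -95.2, 153.1]
orientation: [[0.193, 0.981, 0.0], [0.981, -0.193, 0.0], [0.0, 0.0, -1.0]]
wrist_force: [0.5, -0.1, -1.4]
gripper_width: 6.9
finger_force: 60.8
```

{"name": "step_arm", "arguments": {"plan": [[[0,0,-0.05,0,0,0,0],[0,0,-0.1,0,0,0,0],[0,0,-0.15,0,0,0,0],[0,0,-0.2,0,0,0,0]]]}}

```text
t: 15.52
position: [484.2, -95.2, 158.0]
orientation: [[0.193, 0.981, -0.0], [0.981, -0.193, 0.0], [-0.0, -0.0, -1.0]]
wrist_force: [-0.2, 0.7, -1.6]
gripper_width: 6.5
finger_force: 60.6
```

```bash
python3 tip.py 22 0 120
```

```text
t 15.53 tip d,l,z 20.8 -0.4 94.8 F hx,hy,z [-0.4  0.6 -1.6] w 6.5 tau [-0.04  0.03 -0.02]
(22.0, 0.0, 120.0) [0.014, 0.047, -1.007, -0.002, 0.0, -0.016]
```

{"name": "step_arm", "arguments": {"plan": [[[0,0,-0.1,0,0,0,0],[0,0,-0.2,0,0,0,0],[0,0,-0.3,0,0,0,0],[0,0,-0.4,0,0,0,0],[0,0,-0.5,0,0,0,0]]]}}

```text
t: 16.15
position: [484.3, -95.2, 170.7]
orientation: [[0.193, 0.981, 0.0], [0.981, -0.193, -0.0], [-0.0, 0.0, -1.0]]
wrist_force: [-0.1, 0.8, -2.0]
gripper_width: 6.8
finger_force: 60.6
```

{"name": "step_arm", "arguments": {"plan": [[[0,0,-0.1,0,0,0,0],[0,0,-0.2,0,0,0,0],[0,0,-0.3,0,0,0,0],[0,0,-0.4,0,0,0,0],[0,0,-0.5,0,0,0,0]]]}}

```text
t: 16.77
position: [484.3, -95.2, 183.2]
orientation: [[0.193, 0.981, -0.0], [0.981, -0.193, -0.0], [-0.0, -0.0, -1.0]]
wrist_force: [-1.3, 0.2, -1.5]
gripper_width: 6.7
finger_force: 60.6
```

{"name": "step_arm", "arguments": {"plan": [[[0,0,-0.2,0,0,0,0],[0,0,-0.4,0,0,0,0],[0,0,-0.7,0,0,0,0],[0,0,-1.0,0,0,0,0],[0,0,-1.4,0,0,0,0]]]}}

```text
t: 17.4
position: [484.3, -95.2, 218.6]
orientation: [[0.193, 0.981, -0.0], [0.981, -0.193, -0.0], [-0.0, -0.0, -1.0]]
wrist_force: [-0.4, -0.0, -1.7]
gripper_width: 6.8
finger_force: 60.6
```

{"name": "step_arm", "arguments": {"plan": [[[0,0,-0.3,0,0,0,0],[0,0,-0.6,0,0,0,0],[0,0,-1.0,0,0,0,0],[0,0,-1.3,0,0,0,0],[0,0,-1.4,0,0,0,0]]]}}

```text
t: 18.02
position: [484.6, -95.2, 253.7]
orientation: [[0.193, 0.981, 0.001], [0.981, -0.193, -0.0], [-0.0, 0.001, -1.0]]
wrist_force: [0.0, -0.4, -1.9]
gripper_width: 7.2
finger_force: 60.6
```

```bash
python3 go.py 562 321 310 -15.7;python3 - <<'E'
from h import *
s,_=grab('side','y5.png')
cv2.imwrite('pics/m6.png',cv2.resize(s[105:180,270:370,::-1],(800,600),interpolation=cv2.INTER_CUBIC))
E
```

```text
t 18.02 p [484.6 -95.2 253.7] w 7.2 F [ 0.  -0.4 -1.9] tz [ 0.001 -0.    -1.   ]
[16.932, -0.183, -2.251, 0.006, -0.0, 0.454]
```

View pics/m6.png

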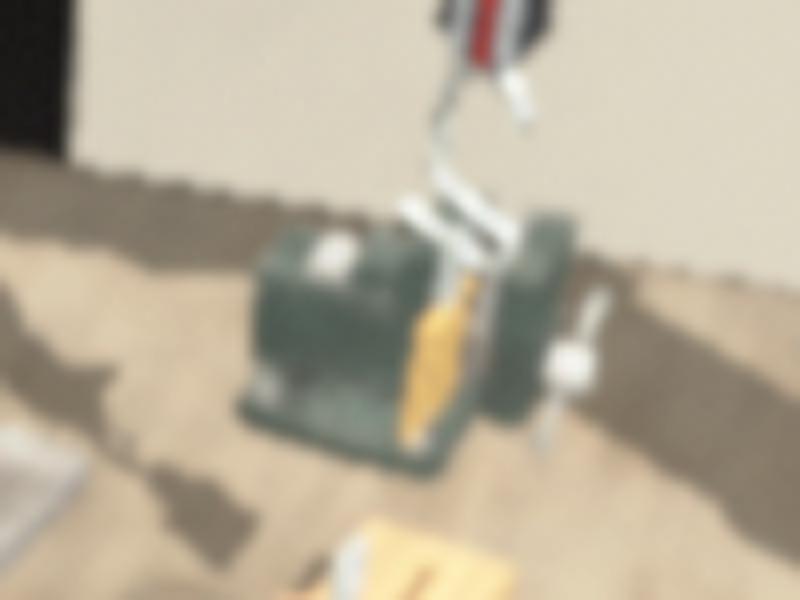

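The crop shows the brass tag hanging by its strap from the hook's bend at (465,260), clear of its slot. Next I'll carry it round to the far side of the bar.

```bash
python3 go.py 590 0 300 -13; python3 go.py 588 170 300 -15.7; python3 go.py 562 320.5 300 -15.7
```

```text
t 18.07 p [484.7 -95.2 253.7] w 7.1 F [-0.3  0.4 -0.5] tz [ 0.001 -0.    -1.   ]
[4.552, 3.399, -1.849, 0.006, 0.0, 0.184]
t 18.07 p [484.7 -95.2 253.7] w 7.1 F [-0.3  0.4 -0.5] tz [ 0.001 -0.    -1.   ]
[11.208, 2.005, -1.85, 0.006, -0.0, 0.454]
t 18.07 p [484.7 -95.2 253.7] w 7.1 F [-0.3  0.4 -0.5] tz [ 0.001 -0.    -1.   ]
[16.913, -0.18, -1.853, 0.006, -0.0, 0.454]
```

{"name": "step_arm", "arguments": {"plan": [[[0.2,0.2,-0.3,0,0,0,0],[0.7,0.7,-0.8,0,0,0,0],[1.3,1.3,-1.3,0,0,0,0],[2.0,2.0,-1.7,0,0,0,0],[2.8,2.6,-1.85,0,0,0,0]]]}}

```text
t: 18.7
position: [563.0, -38.7, 300.1]
orientation: [[0.194, 0.981, 0.001], [0.981, -0.194, 0.0], [0.0, 0.001, -1.0]]
wrist_force: [0.0, -0.7, -0.7]
gripper_width: 6.3
finger_force: 60.6
```

{"name": "step_arm", "arguments": {"plan": [[[0.9,0.5,0,0,0,0,0],[1.9,0.8,0,0,0,0,0],[2.9,0.8,0,0,0,0,0],[3.9,0.7,0,0,0,0,0],[4.9,0.4,0,0,0,0,0]]]}}

```text
t: 19.32
position: [595.6, 80.3, 298.9]
orientation: [[0.194, 0.981, -0.001], [0.981, -0.194, 0.0], [0.0, -0.001, -1.0]]
wrist_force: [-0.3, -0.0, -1.6]
gripper_width: 6.9
finger_force: 60.6
```

```bash
python3 go.py 588 170 300 -15.7; python3 go.py 562 320.5 300 -15.7
```

```text
t 19.32 p [595.6  80.3 298.9] w 6.9 F [-0.3 -0.  -1.6] tz [-0.001  0.    -1.   ]
[3.463, -0.993, -0.042, -0.004, -0.002, 0.453]
t 19.32 p [595.6  80.3 298.9] w 6.9 F [-0.3 -0.  -1.6] tz [-0.001  0.    -1.   ]
[9.167, -3.18, -0.039, -0.004, -0.002, 0.453]
```

{"name": "step_arm", "arguments": {"plan": [[[1.0,-0.2,0,0,0,0.05,0],[2.0,-0.5,0,0,0,0.15,0],[3.0,-0.9,0,0,0,0.25,0],[4.0,-1.2,0,0,0,0.35,0],[5.0,-1.6,0,0,0,0.45,0]]]}}

```text
t: 19.95
position: [580.2, 210.7, 299.0]
orientation: [[0.271, 0.963, -0.001], [0.963, -0.271, 0.0], [0.0, -0.001, -1.0]]
wrist_force: [-0.1, 0.6, -1.4]
gripper_width: 6.8
finger_force: 60.6
```

{"name": "step_arm", "arguments": {"plan": [[[1.0,-0.3,0,0,0,0,0],[2.0,-0.6,0,0,0,0,0],[2.9,-0.9,0,0,0,0,0],[3.6,-1.1,0,0,0,0,0],[3.8,-1.2,0,0,0,0,0]]]}}

```text
t: 20.58
position: [576.3, 310.8, 298.8]
orientation: [[0.268, 0.963, -0.001], [0.963, -0.268, 0.0], [0.0, -0.001, -1.0]]
wrist_force: [0.4, -0.6, -1.7]
gripper_width: 6.9
finger_force: 60.6
```

{"name": "step_arm", "arguments": {"plan": [[[0,0,0,0,0,0,0],[0,0,0,0,0,0,0],[0,0,0,0,0,0,0]]]}}

```text
t: 20.95
position: [577.4, 307.9, 299.5]
orientation: [[0.272, 0.962, 0.0], [0.962, -0.272, -0.001], [-0.001, 0.001, -1.0]]
wrist_force: [-0.7, 0.1, -1.7]
gripper_width: 7.3
finger_force: 60.6
```

```bash
python3 go.py 562 320.5 210 -15.8
```

```text
t 20.95 p [577.4 307.9 299.5] w 7.3 F [-0.7  0.1 -1.7] tz [ 0.    -0.001 -1.   ]
[0.321, -0.732, 3.577, 0.004, 0.003, 0.004]
```

{"name": "step_arm", "arguments": {"plan": [[[0.1,-0.2,0.5,0,0,0,0],[0.2,-0.5,1.2,0,0,0,0],[0.32,-0.73,2.0,0,0,0,0],[0.32,-0.73,2.8,0,0,0,0],[0.32,-0.73,3.4,0,0,0,0]]]}}

```text
t: 21.58
position: [560.6, 321.4, 212.5]
orientation: [[0.269, 0.963, -0.002], [0.963, -0.269, -0.001], [-0.002, -0.001, -1.0]]
wrist_force: [0.5, -0.2, -2.1]
gripper_width: 6.9
finger_force: 60.6
```

{"name": "step_arm", "arguments": {"plan": [[[0,0,0,0,0,0,0],[0,0,0,0,0,0,0],[0,0,0,0,0,0,0],[0,0,0,0,0,0,0]]]}}

```text
t: 22.08
position: [561.8, 322.0, 215.1]
orientation: [[0.27, 0.963, 0.001], [0.963, -0.27, 0.001], [0.001, 0.001, -1.0]]
wrist_force: [-0.4, 0.0, -1.3]
gripper_width: 6.7
finger_force: 60.6
```

```bash
python3 go.py 516 333.5 213 -15.8
```

```text
t 22.07 p [561.8 322.  215.1] w 6.7 F [-0.4  0.  -1.3] tz [ 0.001  0.001 -1.   ]
[-0.052, -1.886, 0.08, 0.005, -0.006, 0.014]
```

{"name": "step_arm", "arguments": {"plan": [[[0,-0.4,0.02,0,0,0,0],[0,-0.8,0.04,0,0,0,0],[0,-1.2,0.06,0,0,0,0],[0,-1.5,0.06,0,0,0,0],[-0.05,-1.8,0.06,0,0,0,0]]]}}

```text
t: 22.7
position: [517.2, 332.9, 212.9]
orientation: [[0.27, 0.963, 0.0], [0.963, -0.27, -0.0], [0.0, 0.0, -1.0]]
wrist_force: [0.6, 0.1, -1.4]
gripper_width: 6.7
finger_force: 60.6
```

{"name": "step_arm", "arguments": {"plan": [[[0,-0.08,0,0,0,0,0],[0,-0.08,0,0,0,0,0],[0,-0.08,0,0,0,0,0]]]}}

```text
t: 23.08
position: [516.3, 332.9, 212.7]
orientation: [[0.271, 0.963, 0.0], [0.963, -0.271, -0.0], [-0.0, 0.0, -1.0]]
wrist_force: [-0.0, -0.3, -1.2]
gripper_width: 6.9
finger_force: 60.6
```

```bash
python3 go.py 516.1 333.5 190.8 -15.8
```

```text
t 23.07 p [516.3 332.9 212.7] w 6.9 F [-0.  -0.3 -1.2] tz [ 0. -0. -1.]
[0.021, -0.015, 0.877, 0.002, 0.001, 0.01]
```

Lower to about 1.5 mm above the hung height, then feel for the seat.

{"name": "step_arm", "arguments": {"plan": [[[0,0,0.2,0,0,0,0],[0.02,0,0.4,0,0,0,0],[0.02,-0.01,0.6,0,0,0,0],[0.02,-0.01,0.8,0,0,0,0],[0.02,-0.01,0.88,0,0,0,0]]]}}

```text
t: 23.7
position: [515.5, 333.6, 190.2]
orientation: [[0.27, 0.963, -0.001], [0.963, -0.27, -0.001], [-0.001, -0.001, -1.0]]
wrist_force: [0.4, 1.0, -0.6]
gripper_width: 7.0
finger_force: 60.6
```

{"name": "step_arm", "arguments": {"plan": [[[0,0,0.03,0,0,0,0],[0,0,0.06,0,0,0,0],[0,0,0.06,0,0,0,0]]]}}

```text
t: 24.08
position: [515.8, 333.8, 189.4]
orientation: [[0.27, 0.963, 0.0], [0.963, -0.27, 0.0], [0.0, 0.0, -1.0]]
wrist_force: [0.2, -0.7, -0.3]
gripper_width: 6.6
finger_force: 60.6
```

```bash
python3 go.py 516.1 333.5 188.8 -15.8
```

```text
t 24.07 p [515.8 333.8 189.4] w 6.6 F [ 0.2 -0.7 -0.3] tz [ 0.  0. -1.]
[-0.008, 0.016, 0.025, 0.001, -0.001, 0.014]
```

{"name": "step_arm", "arguments": {"plan": [[[0,0,0.02,0,0,0,0],[0,0.01,0.02,0,0,0,12],[0,0.01,0.02,0,0,0,20],[0,0.01,0.02,0,0,0,40],[0,0.01,0.02,0,0,0,40]]], "newtons": 20}}

```text
t: 24.7
position: [516.0, 333.7, 188.9]
orientation: [[0.27, 0.963, 0.0], [0.963, -0.27, 0.0], [0.0, 0.0, -1.0]]
wrist_force: [0.4, 0.2, 0.3]
gripper_width: 34.2
finger_force: 0.0
```

{"name": "step_arm", "arguments": {"plan": [[[0,0,-0.4,0,0,0,40],[0,0,-1.0,0,0,0,40],[0,0,-1.8,0,0,0,40],[0,0,-2.8,0,0,0,40],[0,0,-4.0,0,0,0,40]]]}}

```text
t: 25.32
position: [515.9, 333.8, 290.6]
orientation: [[0.27, 0.963, 0.001], [0.963, -0.27, 0.001], [0.001, 0.0, -1.0]]
wrist_force: [0.9, 0.9, 0.4]
gripper_width: 34.0
finger_force: 0.0
```

```bash
python3 go.py 560 200 330 -15.8; python3 - <<'E'
from h import *
s,_=grab('side','y6.png')
cv2.imwrite('pics/m7.png',cv2.resize(s[205:280,225:325,::-1],(800,600),interpolation=cv2.INTER_CUBIC))
E
```

```text
t 25.32 p [515.9 333.8 290.6] w 34.0 F [0.9 0.9 0.4] tz [ 0.001  0.001 -1.   ]
[-4.675, 3.141, -1.576, 0.003, -0.004, 0.015]
```

View pics/m7.png

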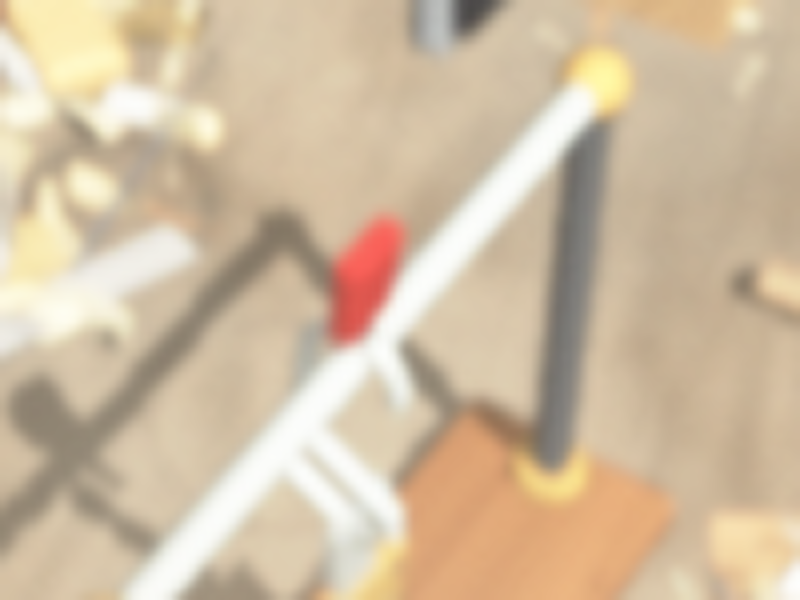

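The crop shows the hook hung on the bar with the red tab at (370,280). The brass tag's strap sits on the lower bend near (360,545), and the gripper is clear above. I'll let it settle, then hand in.

{"name": "step_arm", "arguments": {"plan": [[[0,0,0,0,0,0,40],[0,0,0,0,0,0,40],[0,0,0,0,0,0,40],[0,0,0,0,0,0,40],[0,0,0,0,0,0,40]]]}}

```text
t: 26.0
position: [515.9, 333.6, 288.4]
orientation: [[0.27, 0.963, -0.001], [0.963, -0.27, -0.0], [-0.001, -0.0, -1.0]]
wrist_force: [-0.3, -0.7, 0.4]
gripper_width: 34.3
finger_force: 0.0
```

```bash
python3 -c "
from bench import manip
print(manip.finish_job())"
```

```text
the job is handed in; nothing more can be done
None
```

I handed the job in at 26 s: the S-hook is back on the rail's bar with the brass tag hanging from its lower bend; the wrist briefly read about 8 N when the wire caught the hole's upper rim, above the few newtons asked for, and I eased it off.

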